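Set up two test-firing kits on their kiln bats

ROBOT

A 6-joint arm with a two-finger parallel gripper is mounted at the origin on the work surface. World frame = base frame: x ahead of the robot, y to its left, z up, the work surface at z = 0. Lengths are in m, angles in rad, forces in N, time in s.
With the tool pointing down it reaches from about 0.375 to 0.975 m from the base axis. Payload 3.8 kg.
Tool frame: the origin (TCP) lies at the very end of the fingers, on their centre line; the grasp point (between the pads) lies 19 mm behind it; z points along the fingers, y is the direction in which the jaws open and shut (so a half turn about z gives the same grasp; the last joint's range is limited). The gripper opens to 88 mm and grips with 3 to 60 N. Pads are 18 mm wide; open, the fingers measure 123 mm over their backs; the gripper's body (75 mm by 187 mm) begins 45 mm behind the grasp point.
Start: joints at [1.073, 0.264, 1.604, -0, 1.274, -0.037], TCP at [0.3, 0.605, 0.239] pointing down, gripper open.
Joint ranges: [-2.63, 2.63], [-0.94, 2.18], [0.31, 2.57], [-1.31, 4.45], [0, 2.66], [-2.55, 2.55]. Speed limits (rad/s): [2.57, 2.57, 3.14, 3.14, 3.14, 3.14].

INTERFACE

Orientations are given as a unit quaternion [w, x, y, z].
In Python, from cell import readout, grab_frame, get_calibration, r, spot_in, outline_of, pinpoint gives the robot as it stands.
- The arm moves only by the shell command python3 -m crank 'ROWS' [FORCE]. ROWS is text: rows parted by semicolons, each of 7 numbers parted by spaces: the shift along the tool's x, y, z in mm, then the turn, a rotation vector about the tool's x, y, z in rad, then the opening, from -1 (shut) to 1 (fully open). A call has 1 to 20 rows; each row is the pose to reach, as a shift and turn from the pose commanded when the call began, along the tool's axes at that moment; what a row does not reach only later rows make up. A row lasts 1/10 s, in which the tool goes at most 50 mm and 8.59 degrees, less where a joint would pass 70% of its speed; a pose out of reach is approached as far as the arm can. A call with a gripper value outside its range is refused whole. The fingers move at their own pace and stop on an object; FORCE is the grip in N (left out, the last holds). Time passes only in rows, so rows that repeat a pose let the fingers close. It gives the time, the measured TCP pose, the force and the opening at its end, in the units of the state.
- readout.state(): the state, without advancing time (a new reading comes with each control period).
- grab_frame(name): name is "side" or "top"; returns the picture (384x512x3 uint8, blue, green, red); there is no depth.
- get_calibration(name): a dict with "camera_matrix" (3x3 intrinsics, pixels), "extrinsics" (4x4, takes a point from world to camera coordinates). Camera axes: x right, y up, looking along -z (the intrinsics and any distortion apply to the point x, -y, -z); pixel columns grow to the right and rows downward; lengths in m; the calibration is good to about 2 mm. A picture is of the moment at which its call begins. get_calibration takes no time and is no camera call.
- r.hand_in(): hands the job in, once; it reports no verdict.
Trained networks look in the newest picture that a camera, given by its name, has taken for a name from the list of things; names that differ only in an ending like _2 or _b are one class to them, and where a whole thing is asked for, a point or a joint stands for the part that bears it (a point fixed in the world has none). Each returns a list of dicts, best first, with "confidence" (0 to 1); they miss things now and then, are a little off and sometimes report something else, mostly with a low value. They report only what shows in the picture. A call takes as long as a camera call.
- spot_in(target, camera): "point" ([x, y, z] in m, in the coordinates of the camera as it stood for that picture, good to about 4 mm: the middle of the surface that is visible of it).
- outline_of(target, camera): "region" (384x512 bool, what is visible of it).
- pinpoint(target, camera): "point" ([x, y, z] in m, in the coordinates of the camera as it stood for that picture, good to about 4 mm: a listed point, or the origin of a listed thing).
The state is a dict: "clock": time; "joint_pos": joint angles; "joint_vel": joint speeds; "joint_efforts": joint torques, N m; "eef_pos": TCP position; "tcp_rot": TCP orientation; "contact_force": force on the tool from outside, world axes, zero at the start; "moment": the same for the moment, N m; "grip_width": opening from 0.0 (shut) to 1.0 (fully open).
Only numpy, scipy, OpenCV 4.12 (cv2) and the standard library are available. Lean on these libraries where they do the work, as an engineer would, in place of code of your own. Each camera call takes 0.05 s, during which the arm holds its last target. There are 200 camera calls.

TASK

Make up the two test-firing kits on the kiln bats. On the rectangular bat, put the ring on one half with the tile lying flat on it, centred and glazed face up, and stand the cone pack on the other half, not touching the tile or ring; on the round bat, put the three-armed stilt in the middle and stand the cup upright and centred on it. Set every piece down without letting it drop, and leave the tub, the mortar and the tall kiln prop where they stand.

Things in the scene. Friction and masses are not known exactly. Their poses are not given: they have to be found in the camera images.
- rect_bat: Rectangular kiln bat, a flat slab of grey-buff fireclay lying fixed on the bench: 220 mm along its x axis, 130 mm along its y axis, 14 mm thick. Origin at the centre of its underside, so its top face is 14 mm above the origin; z up. Its two halves lie at +x and -x.
- round_bat: Round kiln bat, a flat fireclay disc lying fixed on the bench: 130 mm diameter, 14 mm thick. Origin at the centre of its underside; z up.
- ring_center (a point): Ring setter, the low cream refractory ring lying flat on the bench, loose: 50 mm outside diameter, 33 mm hole, 16 mm high (about 35 g). The point is on its axis, half-way up (8 mm above its underside); z is its axis. It can be gripped across the outside (50 mm).
- tile_center (a point): Glaze test tile, a loose flat red clay rectangle with a pale dry glaze coat on most of its top face, lying face up: 90 mm (its x) by 54 mm (its y), 9 mm thick, 85 g. Point: its centre, 4.5 mm above its underside; z points out of the glazed face. Grip it across the 54 mm width.
- cones_base (a point): Cone pack: a loose red clay bar 78 mm (its x) by 22 mm (its y), 16 mm high, with three slim cream cones (foot radius up to 7.5 mm) in a row along it, leaning slightly to +x; 60 mm high in all, 60 g. Point: centre of the clay bar, 8 mm above its underside; z up. Grip the bar across its 22 mm width, the cones between the fingers.
- stilt_center (a point): Stilt, a loose cream refractory star lying flat, 16 mm high, 25 g: three arms 120 degrees apart, 11 mm wide, reaching 28 mm from the centre, 4 to 12 mm above its underside; 22 mm out each arm has a blunt point up and one down. Point: the centre, 8 mm above the underside; z up; one arm lies along +x. Grip one arm across its 11 mm width, about 17 mm from the centre.
- cup_center (a point): Straight-sided open cup of red clay without handle, standing upright, loose: 64 mm outside diameter, 56 mm high, wall 4 mm, flat base 60 mm diameter (about 110 g). The point is on its axis, half-way up (28 mm above its underside); z up.
- tub: Bystander: white plastic lidded glaze tub, 84 mm diameter, 75 mm high, standing loose. Origin at the centre of its underside. Not to be moved.
- mortar: Bystander: white porcelain mortar with its pestle in it, 100 mm diameter at the rim, 55 mm high (pestle to about 80 mm), standing loose. Origin at the centre of its underside. Not to be moved.
- prop: Bystander: tall cream kiln prop, an upright cylinder 42 mm diameter, 70 mm high, standing loose. Origin at the centre of its underside. Not to be moved.

How it is judged:
At the end, for the whole second after the job is handed in: All released, at rest, level within 0.12 rad, heights within 5 mm. Rectangular bat: ring and cone pack on opposite halves, pack touching neither ring nor tile; tile face up on the ring within 12 mm of its axis. Round bat: stilt within 15 mm of the middle, cup on it within 9 mm of its centre (z of ring_center in the frame of rect_bat between 0.017 and 0.027 m and angle between each of ring_center, tile_center, cones_base, stilt_center, cup_center's own z axis and vertical below 0.12 rad and z of tile_center in the frame of rect_bat between 0.0295 and 0.0395 m and z of cones_base in the frame of rect_bat between 0.017 and 0.027 m and z of stilt_center in the frame of round_bat between 0.017 and 0.027 m and z of cup_center in the frame of round_bat between 0.053 and 0.063 m and x of ring_center in the frame of rect_bat between -0.095 and 0.095 m and y of ring_center in the frame of rect_bat between -0.05 and 0.05 m and x of cones_base in the frame of rect_bat between -0.105 and 0.105 m and y of cones_base in the frame of rect_bat between -0.058 and 0.058 m and ((x of ring_center in the frame of rect_bat above 0.008 m and x of cones_base in the frame of rect_bat below -0.008 m) or (x of cones_base in the frame of rect_bat above 0.008 m and x of ring_center in the frame of rect_bat below -0.008 m)) and horizontal distance between tile_center and ring_center below 0.012 m and horizontal distance between stilt_center and round_bat below 0.015 m and horizontal distance between cup_center and stilt_center below 0.009 m and contact force between cones and tile below 0.02 N and contact force between cones and ring below 0.02 N and linear speed of each of ring, tile, stilt, cup, cones below 0.02 m/s and angular speed of each of ring, tile, stilt, cup, cones below 0.2 rad/s).
It fails at once if a piece is let fall (it drops freely faster than 0.7 m/s, about 25 mm of fall) ((linear speed of tile above 0.7 m/s and contact force between tile and the arm below 0.05 N and contact force between tile and the fingers below 0.05 N) or (linear speed of cup above 0.7 m/s and contact force between cup and the arm below 0.05 N and contact force between cup and the fingers below 0.05 N) or (linear speed of cones above 0.7 m/s and contact force between cones and the arm below 0.05 N and contact force between cones and the fingers below 0.05 N) or (linear speed of ring above 0.7 m/s and contact force between ring and the arm below 0.05 N and contact force between ring and the fingers below 0.05 N) or (linear speed of stilt above 0.7 m/s and contact force between stilt and the arm below 0.05 N and contact force between stilt and the fingers below 0.05 N)).
It fails at once if the glaze tub is shifted more than 20 mm or tipped (distance of tub from where it was at the start of the episode above 0.02 m or angle between tub's own z axis and vertical above 0.2 rad).
It fails at once if the mortar is shifted more than 20 mm or tipped (distance of mortar from where it was at the start of the episode above 0.02 m or angle between mortar's own z axis and vertical above 0.2 rad).
It fails at once if the tall kiln prop is shifted more than 20 mm or tipped (distance of prop from where it was at the start of the episode above 0.02 m or angle between prop's own z axis and vertical above 0.2 rad).
It also fails if it takes over 136 s, if anything falls off the work surface, if the arm or the gripper's body presses on something with over 40 N, if the wrist force passes 120 N, or if a joint passes its speed limit or range.

## Working session

There is one attempt and no reset: what is moved stays moved. The work goes in short steps, Python scripts to look and compute and a shell command to move; the robot and the scene stay as the last step left them, time stands still between calls to the robot, and variables do not carry over. Pictures are saved under pics/ and viewed, about 12 in all and at most 16, crops included, and the job is handed in when it is done.

```bash
ls; mkdir -p pics
cat > h.py <<'E'
import numpy as np, cv2
from cell import readout, grab_frame, get_calibration, r, spot_in, outline_of, pinpoint
from scipy.spatial.transform import Rotation as R
def w(p,cam):
    return (np.linalg.inv(get_calibration(cam)["extrinsics"])@np.r_[p,1])[:3]
def proj(P,cam):
    c=get_calibration(cam);q=(np.array(c["extrinsics"])@np.r_[P,1])[:3]
    u=np.array(c["camera_matrix"])@np.array([q[0],-q[1],-q[2]]);return u[:2]/u[2]
def unproj(uv,z,cam):
    c=get_calibration(cam);d=np.linalg.inv(c["camera_matrix"])@np.r_[uv,1];d=np.array([d[0],-d[1],-d[2]])
    T=np.linalg.inv(c["extrinsics"]);o=T[:3,3];d=T[:3,:3]@d;return o+d*(z-o[2])/d[2]
def find(n,cam):
    l=pinpoint(n,cam);return [(w(x["point"],cam).round(4).tolist(),round(x["confidence"],2)) for x in l[:2]]
E
python3 - <<'E'
from h import *
a=grab_frame("side");cv2.imwrite("pics/s0.png",a);b=grab_frame("top");cv2.imwrite("pics/t0.png",b)
print({k:v for k,v in get_calibration("top").items()});print(readout.state())
for n in "rect_bat round_bat ring_center tile_center cones_base stilt_center cup_center tub mortar prop".split():
    print(n,[find(n,c) for c in("top","side")])
E
```

```text
pics
{'camera_matrix': array([[397.59218165,   0.        , 261.22384146],
       [  0.        , 397.59218165, 201.96682188],
       [  0.        ,   0.        ,   1.        ]]), 'extrinsics': array([[-3.97665479e-02, -9.99208940e-01, -3.39464041e-04,
         3.48635558e-02],
       [ 9.78909204e-01, -3.90267862e-02,  2.00533490e-01,
        -6.32732330e-01],
       [-2.00388104e-01,  7.64222017e-03,  9.79686789e-01,
        -8.35978359e-01],
       [ 0.00000000e+00,  0.00000000e+00,  0.00000000e+00,
         1.00000000e+00]])}
{'clock': 0.1, 'joint_pos': array([ 1.07310744e+00,  2.64638818e-01,  1.60524655e+00,  3.70992936e-05,
        1.27371172e+00, -3.68979327e-02]), 'joint_vel': array([-2.08811350e-03,  5.18023835e-05, -1.91775268e-03,  4.29975926e-05,
       -1.43382342e-03, -7.38899836e-04]), 'joint_efforts': array([ 1.33028858e-03, -5.03619754e+01, -3.58070576e+01,  7.29337404e-02,
        2.33241596e-02, -8.94483242e-05]), 'eef_pos': array([0.29982164, 0.60403057, 0.23753387]), 'tcp_rot': array([-2.81809362e-04,  2.28367758e-01,  9.73574426e-01, -9.61943991e-04]), 'contact_f
[... 415 characters left out ...]
([0.6737, -0.1161, 0.0055], 0.93)], [([0.6824, -0.1139, 0.0012], 0.62), ([0.4648, -0.0993, 0.0268], 0.26)]]
cones_base [[([0.6761, 0.1058, 0.0066], 0.61)], [([0.6681, 0.1055, 0.0074], 0.85)]]
stilt_center [[([0.5624, 0.0101, 0.0097], 0.5)], [([0.5595, 0.0123, 0.0084], 0.73)]]
cup_center [[([0.4723, -0.0975, 0.027], 0.59)], [([0.4661, -0.096, 0.0252], 0.57)]]
tub [[([0.7614, -0.245, -0.0009], 0.74)], [([0.7653, -0.2433, -0.0035], 0.61), ([0.6678, 0.106, 0.0067], 0.44)]]
mortar [[([0.765, 0.2493, 0.0016], 0.88)], [([0.7659, 0.2474, 0.0006], 0.93)]]
prop [[([0.7737, -0.0054, -0.0013], 0.85), ([0.475, 0.1145, 0.011], 0.43)], [([0.771, -0.0053, -0.0019], 0.68), ([0.679, -0.1139, -0.0008], 0.66)]]
```

View pics/t0.png

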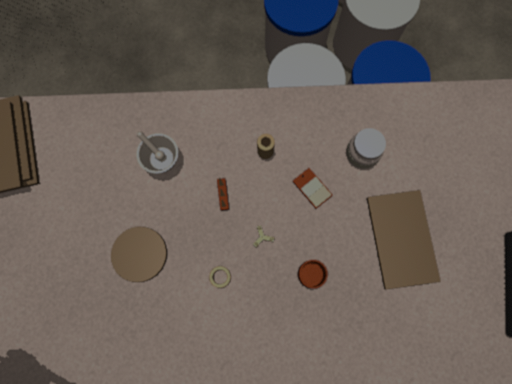

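View pics/s0.png

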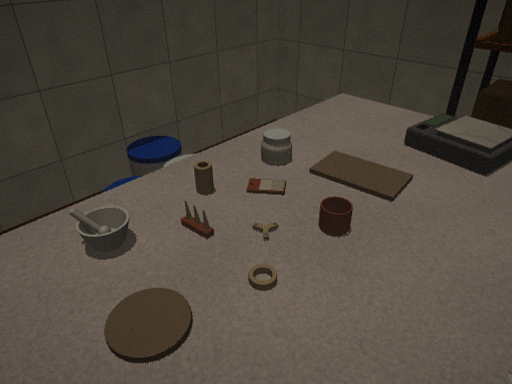

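Top view: mortar (158,155), prop (266,145), tub (367,147), cones (223,194), tile (313,188), stilt (263,238), ring (220,276), cup (312,274), rect bat (403,239), round bat (139,254). The side view agrees.

Run:
```python
from h import *
b=grab_frame("top");s=grab_frame("side")
Z=dict(rect_bat=.014,round_bat=.014,ring_center=.016,tile_center=.009,cones_base=.016,stilt_center=.012,cup_center=.056)
for n,z in Z.items():
    l=outline_of(n,"top")
    if not l: print(n,"none"); continue
    m=l[0]["region"].astype(np.uint8)
    c,_=cv2.findContours(m,cv2.RETR_EXTERNAL,cv2.CHAIN_APPROX_NONE);c=max(c,key=cv2.contourArea)[:,0,:]
    P=np.array([unproj(p,z,"top")[:2] for p in c])
    (cx,cy),(a,bb),t=cv2.minAreaRect((P*1000).astype(np.float32))
    (ex,ey),er=cv2.minEnclosingCircle((P*1000).astype(np.float32))
    print(n,round(l[0]["confidence"],2),"rect",round(cx,1),round(cy,1),round(a,1),round(bb,1),"ang of side a",round(t,1),"| mean",(P.mean(0)*1000).round(1),"circ",round(ex,1),round(ey,1),round(er,1))
# stilt, cones & ring close-ups
def crop(im,u,v,h,k): return cv2.resize(im[v-h:v+h,u-h:u+h],None,fx=k,fy=k,interpolation=cv2.INTER_CUBIC)
cv2.imwrite("pics/c1.png",cv2.convertScaleAbs(np.hstack([crop(b,263,238,20,10),crop(b,223,194,20,10)]),alpha=1.6))
```

```text
rect_bat 0.69 rect 545.1 -318.5 220.1 133.9 ang of side a 6.0 | mean [ 543.6 -319.4] circ 545.3 -319.5 125.7
round_bat 0.87 rect 533.2 300.5 129.0 125.8 ang of side a 44.1 | mean [532.8 300.1] circ 533.8 299.3 65.7
ring_center 0.46 rect 474.8 110.9 46.3 43.0 ang of side a 87.7 | mean [474.6 111. ] circ 474.7 110.9 24.4
tile_center 0.85 rect 676.6 -114.8 87.4 53.6 ang of side a 36.9 | mean [ 677.1 -114.4] circ 677.4 -116.1 48.4
cones_base 0.53 rect 670.4 101.9 77.7 22.5 ang of side a 3.2 | mean [669.3 101.4] circ 670.5 98.8 39.2
stilt_center 0.73 rect 561.1 4.7 41.4 44.7 ang of side a 74.7 | mean [562.8   9.4] circ 562.5 9.6 25.9
cup_center 0.86 rect 472.4 -97.1 64.0 63.2 ang of side a 86.7 | mean [471.4 -97. ] circ 470.7 -96.9 33.8
```

View pics/c1.png

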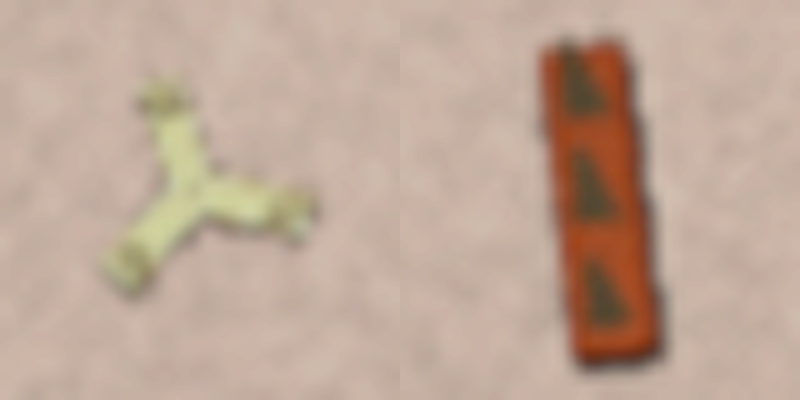

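Stilt arms are visible (crop: centre 193,193; tips 163,90 / 300,215 / 120,275), giving arms at about 15°, -105° and 135°. The cone bar is at about 3°. I'll take the stilt first.

```bash
cat >> h.py <<'E'
def go(x,y,z,J):
    s=readout.state();q=s["tcp_rot"];M=R.from_quat([q[1],q[2],q[3],q[0]])
    d=M.inv().apply(np.array([x,y,z])-s["eef_pos"])*1000
    ty=M.apply([0,1,0]);c=np.degrees(np.arctan2(ty[1],ty[0]))
    print("shift",d.round(1),"turn z",round(np.radians(c-J),3),"J",round(c,1),"pos",s["eef_pos"].round(4),"q6",s["joint_pos"][5].round(2),"F",s["contact_force"].round(1),"grip mm",round(88*s["grip_width"],1),"t",s["clock"])
E
python3 - <<'E'
from h import *
c=unproj((261.8,236.8),.012,"top");print(c)
for t in [(251+243-243,0)]: pass
for u,v in [(163,90),(300,215),(120,275)]:
    p=unproj((242.5+u/10,217.5+v/10),.014,"top")-c;print(np.degrees(np.arctan2(p[1],p[0])).round(1),np.hypot(*p[:2]).round(4))
a=np.radians(-104.5)
go(c[0]+.017*np.cos(a),c[1]+.017*np.sin(a),.06,-14.5)
E
```

```text
[0.56054234 0.01122048 0.012     ]
14.1 0.0252
-104.4 0.0257
136.4 0.0259
shift [-500.6 -432.3  178.7] turn z 1.363 J 63.6 pos [0.3002 0.6046 0.2387] q6 -0.04 F [-0.7 -0.2  0.1] grip mm 88.1 t 1.55
```

```bash
A="-500 -432 100 0 0 1.363 -0.1"; python3 -m crank '-250 -216 50 0 0 0.7 -0.1;-250 -216 50 0 0 0.7 -0.1;-250 -216 50 0 0 0.7 -0.1;-250 -216 50 0 0 0.7 -0.1;-250 -216 50 0 0 0.7 -0.1;-500 -432 100 0 0 1.363 -0.1;-500 -432 100 0 0 1.363 -0.1;-500 -432 100 0 0 1.363 -0.1;-500 -432 100 0 0 1.363 -0.1;-500 -432 100 0 0 1.363 -0.1;-500 -432 100 0 0 1.363 -0.1;-500 -432 100 0 0 1.363 -0.1;-500 -432 100 0 0 1.363 -0.1;-500 -432 100 0 0 1.363 -0.1;-500 -432 100 0 0 1.363 -0.1;-500 -432 100 0 0 1.363 -0.1;-500 -432 100 0 0 1.363 -0.1;-500 -432 100 0 0 1.363 -0.1' 12
python3 - <<'E'
from h import *
go(.5563,-.0053,.003,-14.5)
E
```

```text
clock: 3.35
eef_pos: [0.5556, -0.0031, 0.139]
tcp_rot: [-0.0, 0.79, 0.613, 0.0]
contact_force: [0.1, -0.2, 1.1]
grip_width: 0.449
shift [ -2.    1.2 136. ] turn z 0.002 J -14.4 pos [ 0.5556 -0.0031  0.139 ] q6 0.2 F [ 0.1 -0.2  1.1] grip mm 39.5 t 3.35
```

```bash
python3 -m crank '-2 1 45 0 0 0 -0.1;-2 1 85 0 0 0 -0.1;-2 1 110 0 0 0 -0.1;-2 1 125 0 0 0 -0.1;-2 1 132 0 0 0 -0.1;-2 1 135 0 0 0 -0.1;-2 1 135 0 0 0 -0.1;-2 1 135 0 0 0 -0.1' 12
python3 - <<'E'
from h import *
go(.5563,-.0053,.003,-14.5)
b=grab_frame("side");cv2.imwrite("pics/c2.png",cv2.convertScaleAbs(cv2.resize(b[150:300,170:370],None,fx=4,fy=4,interpolation=cv2.INTER_CUBIC),alpha=1.6))
E
```

```text
clock: 4.15
eef_pos: [0.5577, -0.0069, 0.0051]
tcp_rot: [0.001, 0.791, 0.612, 0.001]
contact_force: [-0.2, 0.4, 0.0]
grip_width: 0.449
shift [ 1.2 -1.8  2.1] turn z 0.0 J -14.5 pos [ 0.5577 -0.0069  0.0051] q6 0.2 F [-0.2  0.4  0. ] grip mm 39.5 t 4.15
```

View pics/c2.png

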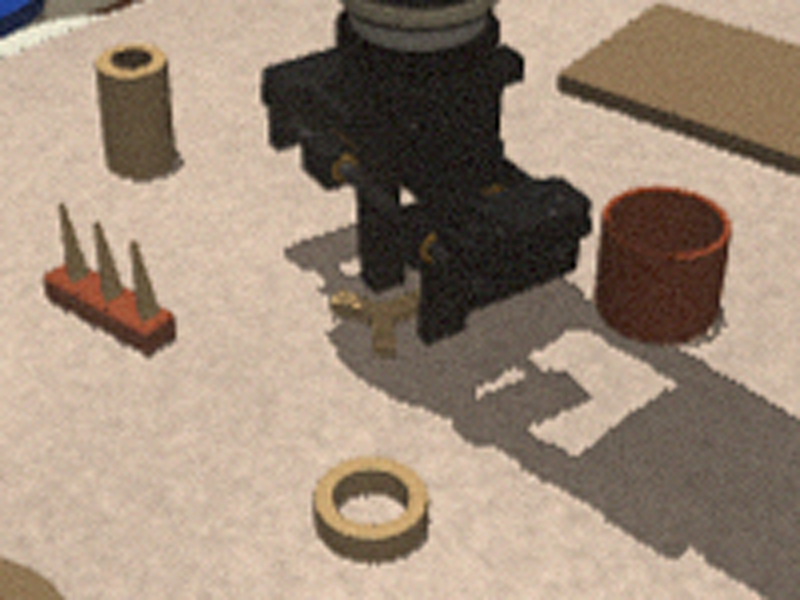

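The stilt (crop 385,310) has its arm between the fingers. Close and lift.

```bash
python3 -m crank '0 0 1.5 0 0 0 -0.3;0 0 1.5 0 0 0 -1;0 0 1.5 0 0 0 -1;0 0 1.5 0 0 0 -1;0 0 1.5 0 0 0 -1;0 0 1.5 0 0 0 -1;0 0 1.5 0 0 0 -1;0 0 1.5 0 0 0 -1;0 0 -5 0 0 0 -1;0 0 -20 0 0 0 -1;0 0 -50 0 0 0 -1;0 0 -90 0 0 0 -1;0 0 -100 0 0 0 -1;0 0 -100 0 0 0 -1' 15
python3 - <<'E'
from h import *
go(.533-.0043,.300-.0165,.07,-14.5)
b=grab_frame("side");grab_frame("top");print(find("stilt_center","side"),find("stilt_center","top"))
cv2.imwrite("pics/c3.png",cv2.convertScaleAbs(cv2.resize(b[120:270,200:350],None,fx=4,fy=4,interpolation=cv2.INTER_CUBIC),alpha=1.6))
E
```

```text
clock: 5.6
eef_pos: [0.5588, -0.007, 0.1071]
tcp_rot: [0.002, 0.791, 0.612, 0.002]
contact_force: [0.6, -0.5, -0.7]
grip_width: 0.124
shift [ 273.7 -102.1   36.8] turn z 0.0 J -14.5 pos [ 0.5588 -0.007   0.1071] q6 0.2 F [ 0.6 -0.5 -0.7] grip mm 10.9 t 5.6
[([0.5604, 0.0129, 0.1115], 0.5)] []
```

View pics/c3.png

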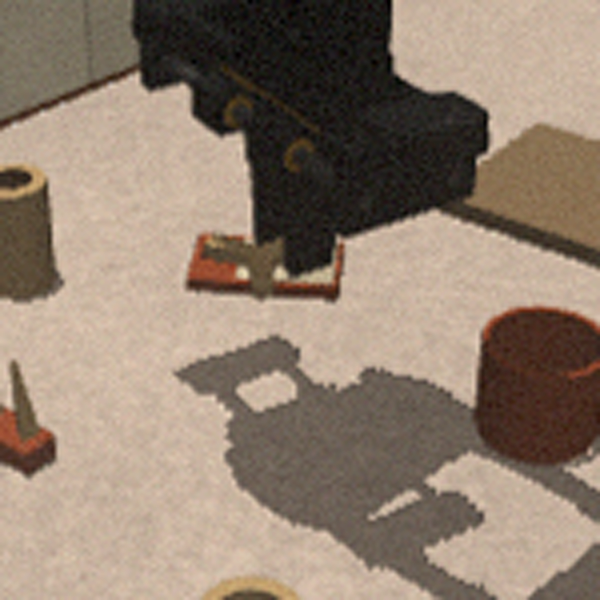

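Stilt held (10.9 mm). Carry it over the round bat.

```bash
python3 -m crank '60 -20 0 0 0 0 -1;110 -40 0 0 0 0 -1;160 -60 0 0 0 0 -1;210 -80 0 0 0 0 -1;250 -95 10 0 0 0 -1;270 -101 30 0 0 0 -1;273 -102 50 0 0 0 -1;273 -102 60 0 0 0 -1;273 -102 60 0 0 0 -1;273 -102 60 0 0 0 -1'
python3 - <<'E'
from h import *
grab_frame("top");grab_frame("side")
print([find("round_bat",c) for c in("top","side")],[find("stilt_center",c) for c in("top","side")])
go(.533-.0043,.300-.017,.018,-14.5)
E
```

```text
clock: 6.8
eef_pos: [0.5257, 0.2819, 0.043]
tcp_rot: [-0.0, 0.791, 0.612, -0.001]
contact_force: [-0.8, 0.3, 0.7]
grip_width: 0.124
[[([0.5319, 0.2978, -0.0028], 0.89)], [([0.5324, 0.302, -0.0011], 0.94)]] [[], [([0.5305, 0.3031, 0.0481], 0.47)]]
shift [ 0.7  1.7 26.8] turn z -0.001 J -14.6 pos [0.5268 0.2827 0.0448] q6 0.7 F [ 0.4 -0.7  0.2] grip mm 10.8 t 7.1
```

```bash
python3 -m crank '1 2 12 0 0 0 -1;1 1 20 0 0 0 -1;1 1 24 0 0 0 -1;1 1 26 0 0 0 -1;1 1 27 0 0 0 -1;1 1 27.5 0 0 0 -1;1 1 27.5 0 0 0 -1;1 1 27.5 0 0 0 -1'
```

```text
clock: 7.9
eef_pos: [0.5275, 0.2839, 0.0164]
tcp_rot: [0.0, 0.791, 0.612, 0.0]
contact_force: [-0.1, -0.3, -0.2]
grip_width: 0.121
```

```bash
python3 -m crank '0 0 1 0 0 0 -1;0 0 1 0 0 0 -1;0 0 1 0 0 0 -0.75;0 0 1 0 0 0 -0.5;0 0 1 0 0 0 -0.3;0 0 1 0 0 0 -0.2;0 0 -10 0 0 0 -0.2;0 0 -40 0 0 0 -0.2;0 0 -90 0 0 0 0.5;0 0 -140 0 0 0 1;0 0 -140 0 0 0 1'
python3 - <<'E'
from h import *
go(.4715,-.097,.15,-12)
b=grab_frame("side");a=grab_frame("top");print(find("stilt_center","side"),find("stilt_center","top"))
k=lambda im,u,v,h:cv2.resize(im[v-h:v+h,u-h:u+h],(400,400),interpolation=cv2.INTER_CUBIC)
cv2.imwrite("pics/c4.png",cv2.convertScaleAbs(np.hstack([k(b,150,320,60),k(a,139,254,40)]),alpha=1.6))
E
```

```text
clock: 9.0
eef_pos: [0.5326, 0.2864, 0.1661]
tcp_rot: [0.002, 0.791, 0.612, 0.008]
contact_force: [0.6, 0.7, 0.5]
grip_width: 0.642
shift [-386.6   36.7   12.5] turn z -0.044 J -14.5 pos [0.5326 0.2864 0.1661] q6 0.71 F [0.6 0.7 0.5] grip mm 56.5 t 9.0
[([0.5286, 0.302, 0.0229], 0.81), ([0.6779, -0.116, 0.0022], 0.66)] [([0.535, 0.3021, 0.0203], 0.64)]
```

View pics/c4.png

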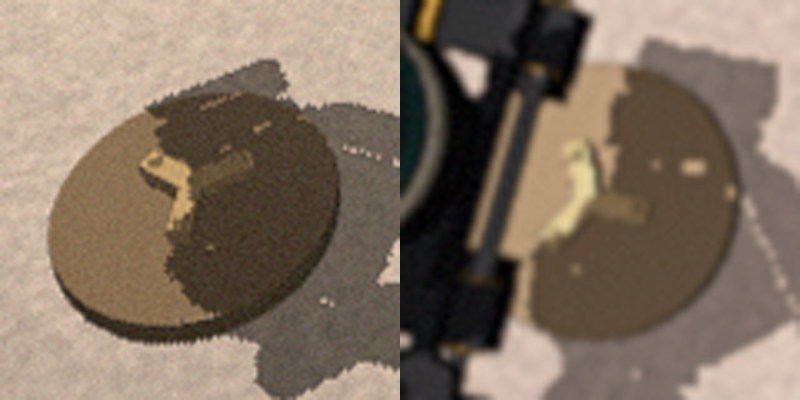

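The stilt stands flat near the middle of the round bat (right crop about 593,200). On to the cup.

```bash
python3 -m crank '-50 5 0 0 0 0 1;-100 10 0 0 0 0 1;-150 15 0 0 0 0 1;-200 20 0 0 0 0 1;-250 25 0 0 0 0 1;-300 30 10 0 0 0 1;-350 35 20 0 0 0 1;-380 37 40 0 0 0 1;-387 37 60 0 0 0 1;-387 37 60 0 0 0 1;-387 37 60 0 0 0 1;-387 37 60 0 0 0 1'
python3 - <<'E'
from h import *
b=grab_frame("side");a=grab_frame("top");cv2.imwrite("pics/t5.png",a)
k=lambda im,u,v,h:cv2.resize(im[v-h:v+h,u-h:u+h],(400,400),interpolation=cv2.INTER_CUBIC)
cv2.imwrite("pics/c5.png",cv2.convertScaleAbs(np.hstack([k(b,335,200,60),k(a,139,254,40)]),alpha=1.6))
print([find(n,c) for n in("cup_center","stilt_center") for c in("side","top")])
go(.4715,-.097,.022,-14.5)
E
```

```text
clock: 10.4
eef_pos: [0.4664, -0.0995, 0.0964]
tcp_rot: [-0.0, 0.79, 0.613, 0.0]
contact_force: [0.3, -0.8, -0.3]
grip_width: 0.997
[[([0.4691, -0.0992, 0.0252], 0.66), ([0.7642, -0.2428, -0.0008], 0.26)], [], [([0.5307, 0.3026, 0.0191], 0.9)], [([0.5355, 0.3037, 0.0225], 0.44)]]
shift [ 3.9  3.9 74.9] turn z 0.001 J -14.4 pos [ 0.4667 -0.0998  0.0969] q6 -0.01 F [ 0.4 -0.6 -0.1] grip mm 87.8 t 10.7
```

View pics/c5.png

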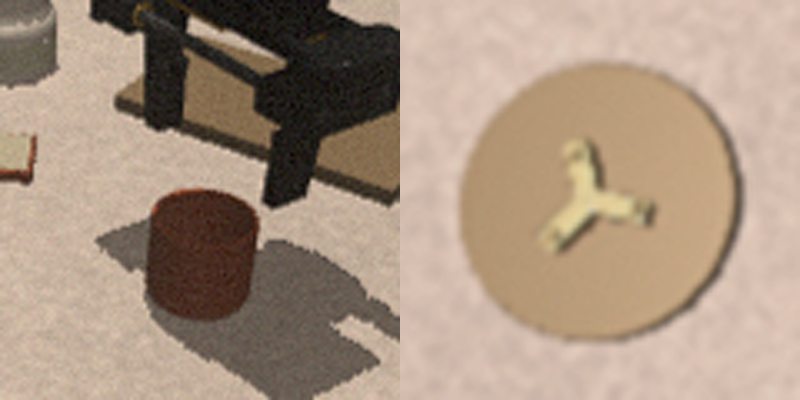

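```bash
python3 - <<'E'
from h import *
print(unproj((136.2,254),.026,"top"))
go(.4705,-.097,.022,-14.5)
E
python3 -m crank '3 4 30 0 0 0 1;3 4 55 0 0 0 1;3 4 68 0 0 0 1;3 4 74 0 0 0 1;3 4 75 0 0 0 1;3 4 75 0 0 0 0.8;3 4 75 0 0 0 0.5;3 4 75 0 0 0 0.4;3 4 75 0 0 0 0.2;3 4 75 0 0 0 0.2;3 4 75 0 0 0 0.2;3 4 75 0 0 0 0.2' 20
```

```text
[0.53079277 0.30157315 0.026     ]
shift [ 3.7  2.9 74.9] turn z 0.001 J -14.4 pos [ 0.4667 -0.0998  0.0969] q6 -0.01 F [ 0.4 -0.6 -0.1] grip mm 87.8 t 10.7
clock: 11.9
eef_pos: [0.4715, -0.0986, 0.0221]
tcp_rot: [0.001, 0.791, 0.612, 0.0]
contact_force: [-2.4, -0.1, 6.0]
grip_width: 0.727
```

```bash
python3 -m crank '0 0 -5 0 0 0 0;0 0 -20 0 0 0 0;0 0 -50 0 0 0 0;0 0 -90 0 0 0 0;0 0 -100 0 0 0 0;0 0 -100 0 0 0 0;0 0 -100 0 0 0 0' 20
python3 - <<'E'
from h import *
grab_frame("side");grab_frame("top");print([find("cup_center",c) for c in("side","top")])
go(.531,.302,.12,-14.5)
E
```

```text
clock: 12.6
eef_pos: [0.4698, -0.0981, 0.12]
tcp_rot: [-0.001, 0.791, 0.612, -0.001]
contact_force: [-0.3, -0.1, -1.9]
grip_width: 0.73
[[([0.4662, -0.0965, 0.1235], 0.72)], []]
shift [402.7 -40.4  -0.6] turn z 0.0 J -14.5 pos [ 0.4693 -0.098   0.1192] q6 -0.0 F [ 0.  -0.2 -1.1] grip mm 64.2 t 12.8
```

```bash
python3 -m crank '45 -5 0 0 0 0 0;90 -10 0 0 0 0 0;135 -15 0 0 0 0 0;180 -20 0 0 0 0 0;225 -24 0 0 0 0 0;270 -28 0 0 0 0 0;315 -32 0 0 0 0 0;360 -36 0 0 0 0 0;390 -39 10 0 0 0 0;400 -40 25 0 0 0 0;403 -40 35 0 0 0 0;403 -40 40 0 0 0 0;403 -40 40 0 0 0 0;403 -40 40 0 0 0 0'
python3 - <<'E'
from h import *
b=grab_frame("side");a=grab_frame("top");print([find(n,c) for n in ("cup_center","stilt_center","round_bat") for c in("side","top")])
go(.531,.302,.052,-14.5)
k=lambda im,u,v,h:cv2.resize(im[v-h:v+h,u-h:u+h],(400,400),interpolation=cv2.INTER_CUBIC)
cv2.imwrite("pics/c6.png",cv2.convertScaleAbs(np.hstack([k(b,150,300,70),k(a,139,250,50)]),alpha=1.6))
E
```

```text
clock: 14.2
eef_pos: [0.5328, 0.3004, 0.081]
tcp_rot: [0.0, 0.791, 0.612, -0.0]
contact_force: [0.0, 0.1, -0.8]
grip_width: 0.731
[[], [([0.5353, 0.2987, 0.0886], 0.77)], [([0.5299, 0.3048, 0.0231], 0.58)], [], [([0.5355, 0.3016, -0.0002], 0.59)], [([0.533, 0.3002, -0.0004], 0.73)]]
shift [-0.4 -2.1 29.7] turn z -0.0 J -14.5 pos [0.5331 0.3018 0.0817] q6 0.73 F [ 0.6 -0.3 -1.4] grip mm 64.1 t 14.6
```

View pics/c6.png

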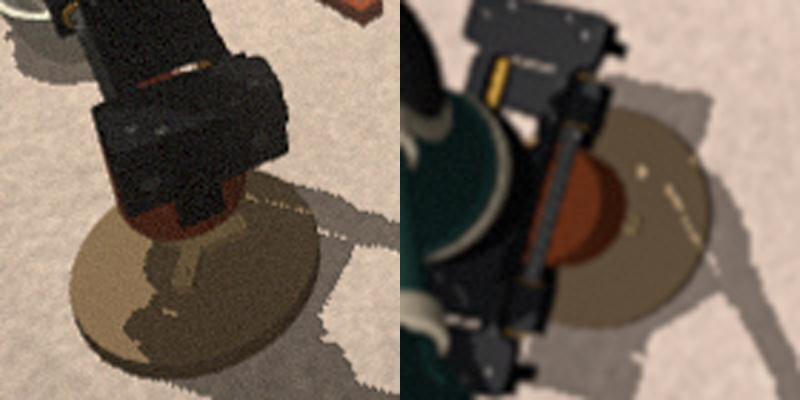

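The cup is above the stilt (side crop, stilt near 185,250). Lower it gently.

```bash
python3 -m crank '0 -2 12 0 0 0 0;0 -2 20 0 0 0 0;0 -2 25 0 0 0 0;0 -2 28 0 0 0 0;0 -2 29 0 0 0 0;0 -2 30 0 0 0 0;0 -2 30 0 0 0 0;0 -2 30 0 0 0 0'
```

```text
clock: 15.4
eef_pos: [0.531, 0.3025, 0.0519]
tcp_rot: [-0.0, 0.791, 0.612, 0.0]
contact_force: [-3.4, -0.6, 4.4]
grip_width: 0.728
```

```bash
python3 -m crank '0 0 0 0 0 0 0.5;0 0 0 0 0 0 0.6;0 0 0 0 0 0 0.75;0 0 0 0 0 0 0.95;0 0 0 0 0 0 1;0 0 0 0 0 0 1;0 0 -20 0 0 0 1;0 0 -60 0 0 0 1;0 0 -100 0 0 0 1;0 0 -100 0 0 0 1;-40 50 -100 0 0 0 1;-80 100 -100 0 0 0 1;-120 150 -100 0 0 0 1;-120 150 -100 0 0 0 1;-120 150 -100 0 0 0 1'
python3 - <<'E'
from h import *
b=grab_frame("side");a=grab_frame("top");print([find(n,c) for n in ("cup_center","stilt_center","ring_center") for c in("side","top")])
go(.4747,.111,.08,-14.5)
for n,z in(("cup_center",.086),("ring_center",.016)):
    l=outline_of(n,"top")
    if l:
        c,_=cv2.findContours(l[0]["region"].astype(np.uint8),0,1);c=max(c,key=cv2.contourArea)[:,0]
        print(n,cv2.minEnclosingCircle(np.array([unproj(p,z,"top")[:2]*1000 for p in c],np.float32)))
k=lambda im,u,v,h:cv2.resize(im[v-h:v+h,u-h:u+h],(400,400),interpolation=cv2.INTER_CUBIC)
cv2.imwrite("pics/c7.png",cv2.convertScaleAbs(np.hstack([k(b,150,300,70),k(a,139,250,50)]),alpha=1.6))
E
```

```text
clock: 16.9
eef_pos: [0.6488, 0.144, 0.1504]
tcp_rot: [0.001, 0.792, 0.61, -0.0]
contact_force: [0.7, 1.2, 0.3]
grip_width: 0.998
[[([0.5266, 0.3024, 0.0574], 0.57)], [], [], [], [([0.4739, 0.1093, 0.0096], 0.87)], [([0.7608, -0.2485, -0.0009], 0.74), ([0.4764, 0.1166, 0.0127], 0.43)]]
shift [ -80.1 -155.6   71.2] turn z 0.002 J -14.4 pos [0.6454 0.1499 0.1512] q6 0.44 F [-0.2  0.4  0.8] grip mm 87.8 t 17.3
ring_center ((472.3885192871094, 111.71626281738281), 22.75863265991211)
```

View pics/c7.png

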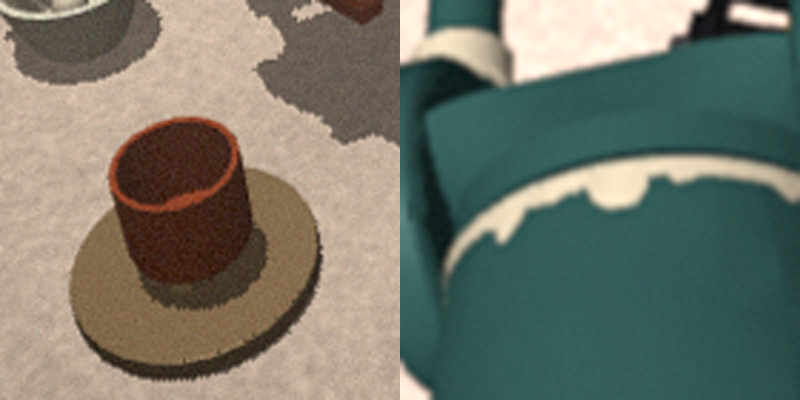

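The cup stands upright on the stilt (side crop, 180,200). Next the ring.

```bash
python3 -m crank '-25 -50 15 0 0 0 1;-50 -100 30 0 0 0 1;-75 -140 50 0 0 0 1;-80 -155 70 0 0 0 1;-80 -155 90 0 0 0 1;-80 -155 100 0 0 0 1;-80 -155 100 0 0 0 1;-80 -155 100 0 0 0 1'
python3 - <<'E'
from h import *
a=grab_frame("top")
go(.4745,.1105,.004,-14.5)
for n,z in(("cup_center",.086),):
    l=outline_of(n,"top")
    if l:
        c,_=cv2.findContours(l[0]["region"].astype(np.uint8),0,1);c=max(c,key=cv2.contourArea)[:,0]
        print(n,cv2.minEnclosingCircle(np.array([unproj(p,z,"top")[:2]*1000 for p in c],np.float32)))
E
```

```text
clock: 18.2
eef_pos: [0.4776, 0.1104, 0.0521]
tcp_rot: [0.0, 0.791, 0.612, 0.001]
contact_force: [0.4, -0.3, 0.1]
grip_width: 1.003
shift [-0.8 -3.5 48.5] turn z 0.0 J -14.5 pos [0.478  0.1104 0.0525] q6 0.43 F [0.3 0.  0.5] grip mm 87.8 t 18.25
cup_center ((530.2181396484375, 296.5143737792969), 35.1224479675293)
```

```bash
python3 -m crank '-1 -3 30 0 0 0 1;-1 -3 42 0 0 0 1;-1 -3 47 0 0 0 1;-1 -3 48 0 0 0 0.8;-1 -3 48 0 0 0 0.4;-1 -3 48 0 0 0 0;-1 -3 48 0 0 0 0;-1 -3 48 0 0 0 0;-1 -3 48 0 0 0 0;-1 -3 48 0 0 0 0;-1 -3 43 0 0 0 0;-1 -3 30 0 0 0 0;-1 -3 -10 0 0 0 0;-1 -3 -50 0 0 0 0;-1 -3 -60 0 0 0 0;-1 -3 -60 0 0 0 0' 15
python3 - <<'E'
from h import *
b=grab_frame("side");a=grab_frame("top");print([find(n,c) for n in ("ring_center","cup_center") for c in("side","top")])
a=np.radians(6)
print("near",.545-.052*np.cos(a),-.319-.052*np.sin(a))
go(.545-.052*np.cos(a),-.319-.052*np.sin(a),.11,6)
E
```

```text
clock: 19.9
eef_pos: [0.4749, 0.1101, 0.1141]
tcp_rot: [0.001, 0.791, 0.612, 0.003]
contact_force: [-0.4, -0.7, -0.7]
grip_width: 0.565
[[([0.4778, 0.1095, 0.1188], 0.79)], [], [([0.5281, 0.302, 0.0575], 0.62), ([0.6801, -0.1122, 0.002], 0.28)], [([0.534, 0.301, 0.0576], 0.71)]]
near 0.4932848614408498 -0.32443548008991796
shift [-414.6  129.8   -0.5] turn z -0.358 J -14.5 pos [0.4714 0.1094 0.1093] q6 0.43 F [ 0.8 -0.3  0.1] grip mm 50.0 t 20.2
```

```bash
python3 -m crank '-45 14 0 0 0 -0.04 0;-90 28 0 0 0 -0.08 0;-135 42 0 0 0 -0.12 0;-180 56 0 0 0 -0.16 0;-225 70 0 0 0 -0.2 0;-270 84 0 0 0 -0.24 0;-315 98 0 0 0 -0.28 0;-360 112 0 0 0 -0.32 0;-400 126 10 0 0 -0.358 0;-414 130 30 0 0 -0.358 0;-415 130 50 0 0 -0.358 0;-415 130 60 0 0 -0.358 0;-415 130 60 0 0 -0.358 0;-415 130 60 0 0 -0.358 0'
python3 - <<'E'
from h import *
grab_frame("side");grab_frame("top");print([find(n,c) for n in ("ring_center","rect_bat") for c in("side","top")])
go(.4935,-.3245,.018,6)
E
```

```text
clock: 21.6
eef_pos: [0.4948, -0.3239, 0.0509]
tcp_rot: [-0.001, 0.669, 0.743, -0.0]
contact_force: [-0.1, -0.8, 0.6]
grip_width: 0.566
[[([0.4985, -0.3245, 0.0545], 0.66)], [([0.495, -0.32, 0.0608], 0.68), ([0.7611, -0.2506, -0.0022], 0.54)], [([0.5457, -0.3155, -0.0013], 0.55)], [([0.5416, -0.321, -0.0014], 0.98)]]
shift [ 0.4 -2.1 34.3] turn z 0.001 J 6.0 pos [ 0.4956 -0.3247  0.0523] q6 -0.73 F [ 0.1 -0.  -0.8] grip mm 49.6 t 21.9
```

```bash
python3 -m crank '0 -2 15 0 0 0 0;0 -2 25 0 0 0 0;0 -2 30 0 0 0 0;0 -2 33 0 0 0 0;0 -2 34 0 0 0 0;0 -2 34.5 0 0 0 0;0 -2 34.5 0 0 0 0;0 -2 34.5 0 0 0 0'
```

```text
clock: 22.7
eef_pos: [0.4917, -0.324, 0.0176]
tcp_rot: [-0.002, 0.669, 0.743, -0.0]
contact_force: [-5.7, 4.2, 11.9]
grip_width: 0.56
```

```bash
python3 -m crank '0 0 -1 0 0 0 0.2;0 0 -1 0 0 0 0.3;0 0 -1 0 0 0 0.6;0 0 -1 0 0 0 0.8;0 0 -1 0 0 0 0.9;0 0 -20 0 0 0 0.9;0 0 -60 0 0 0 0.9;0 0 -110 0 0 0 0.9;0 0 -120 0 0 0 0.9;0 0 -120 0 0 0 0.9'
python3 - <<'E'
from h import *
b=grab_frame("side");print([find("ring_center","side"),find("tile_center","side")])
go(.677,-.115,.10,-53.1)
E
```

```text
clock: 23.7
eef_pos: [0.4948, -0.3261, 0.1399]
tcp_rot: [0.003, 0.669, 0.743, 0.0]
contact_force: [0.0, -0.4, 0.3]
grip_width: 0.949
[[([0.4945, -0.3222, 0.0186], 0.63)], [([0.6791, -0.1145, 0.0038], 0.86)]]
shift [188.2 206.3  34.5] turn z 1.032 J 6.0 pos [ 0.4916 -0.3239  0.1346] q6 -0.73 F [-0.1  0.4 -0.2] grip mm 83.6 t 23.85
```

```bash
python3 -m crank '33 36 0 0 0 0.15 0.9;66 72 0 0 0 0.3 0.9;99 108 0 0 0 0.45 0.9;132 144 0 0 0 0.6 0.9;165 180 0 0 0 0.75 0.9;188 206 0 0 0 0.9 0.9;188 206 0 0 0 1.032 0.9;188 206 20 0 0 1.032 0.9;188 206 20 0 0 1.032 0.9;188 206 20 0 0 1.032 0.9;188 206 20 0 0 1.032 0.9'
python3 - <<'E'
from h import *
b=grab_frame("side");a=grab_frame("top");print([find(n,c) for n in("ring_center","tile_center") for c in("side","top")])
l=outline_of("ring_center","top")
for x in l[:2]:
    c,_=cv2.findContours(x["region"].astype(np.uint8),0,1);c=max(c,key=cv2.contourArea)[:,0]
    print(cv2.minEnclosingCircle(np.array([unproj(p,.03,"top")[:2]*1000 for p in c],np.float32)))
go(.677,-.115,.002,-53.1)
k=lambda im,u,v,h:cv2.resize(im[v-h:v+h,u-h:u+h],(400,400),interpolation=cv2.INTER_CUBIC)
cv2.imwrite("pics/c8.png",cv2.convertScaleAbs(np.hstack([k(b,280,180,60),k(a,403,245,60)]),alpha=1.6))
E
```

```text
clock: 24.95
eef_pos: [0.6775, -0.1165, 0.1161]
tcp_rot: [-0.0, 0.949, 0.316, -0.001]
contact_force: [-0.1, -0.2, 0.5]
grip_width: 0.945
[[([0.4938, -0.3259, 0.0207], 0.76), ([0.5471, -0.3191, -0.0004], 0.67)], [([0.493, -0.3195, 0.0232], 0.44)], [([0.6823, -0.1136, 0.0041], 0.66), ([0.7717, -0.0059, -0.0008], 0.35)], []]
((491.60595703125, -334.8597412109375), 18.214008331298828)
shift [ -0.2  -2.1 115.3] turn z -0.001 J -53.1 pos [ 0.6783 -0.1165  0.1173] q6 0.72 F [-0.8 -0.4  0.2] grip mm 83.7 t 25.3
```

View pics/c8.png

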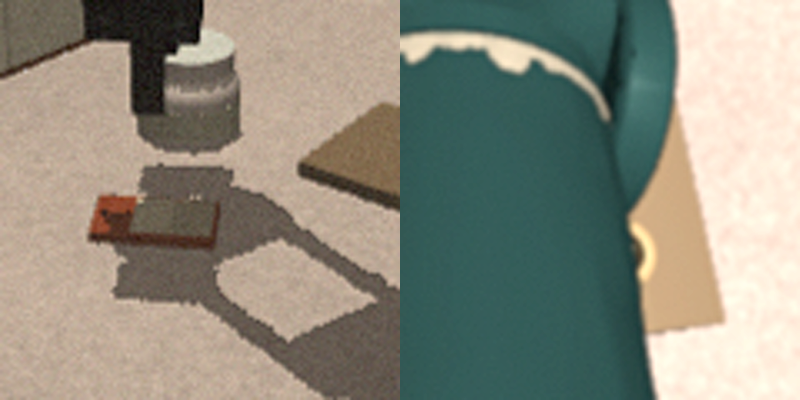

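Tile lies under the fingers, glaze up (side crop, 155,222). The ring is on the near half of the bat.

```bash
python3 -m crank '0 -2 40 0 0 0 0.9;0 -2 80 0 0 0 0.9;0 -2 100 0 0 0 0.9;0 -2 110 0 0 0 0.9;0 -2 113 0 0 0 0.9;0 -2 114.5 0 0 0 0.9;0 -2 114.5 0 0 0 0.6;0 -2 114.5 0 0 0 0.4;0 -2 114.5 0 0 0 0.2;0 -2 114.5 0 0 0 0;0 -2 114.5 0 0 0 0;0 -2 114.5 0 0 0 0;0 -2 114.5 0 0 0 0' 25
python3 - <<'E'
from h import *
go(.677,-.115,.002,-53.1)
E
```

```text
clock: 26.6
eef_pos: [0.6774, -0.1148, 0.0031]
tcp_rot: [0.0, 0.949, 0.316, 0.0]
contact_force: [-1.6, 0.1, 4.6]
grip_width: 0.607
shift [-0.5 -0.1  1.1] turn z -0.0 J -53.1 pos [ 0.6774 -0.1148  0.0031] q6 0.72 F [-1.6  0.1  4.6] grip mm 53.4 t 26.6
```

```bash
python3 -m crank '0 0 -4 0 0 0 0;0 0 -20 0 0 0 0;0 0 -50 0 0 0 0;0 0 -90 0 0 0 0;0 0 -120 0 0 0 0;0 0 -120 0 0 0 0;0 0 -120 0 0 0 0' 25
python3 - <<'E'
from h import *
b=grab_frame("side");print(find("tile_center","side"))
go(.493,-.3235,.12,6)
cv2.imwrite("pics/c9.png",cv2.convertScaleAbs(cv2.resize(b[90:240,200:350],None,fx=3,fy=3,interpolation=cv2.INTER_CUBIC),alpha=1.6))
E
```

```text
clock: 27.3
eef_pos: [0.6773, -0.1147, 0.1235]
tcp_rot: [0.001, 0.949, 0.316, 0.001]
contact_force: [0.1, -0.2, -1.8]
grip_width: 0.608
[([0.6817, -0.1136, 0.1242], 0.61)]
shift [-271.4   57.8    0.8] turn z -1.032 J -53.1 pos [ 0.6754 -0.1144  0.1204] q6 0.72 F [-0.3  0.3 -0.7] grip mm 53.4 t 27.4
```

View pics/c9.png

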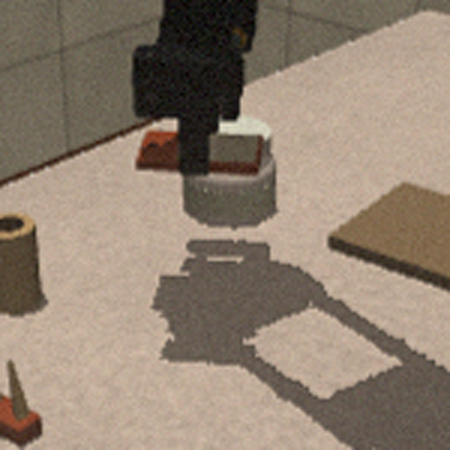

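Tile held level and centred between the fingers (crop 137–263, finger at 195). Carry it to the ring.

```bash
python3 -m crank '-40 9 0 0 0 -0.13 0;-80 18 0 0 0 -0.26 0;-120 27 0 0 0 -0.39 0;-160 36 0 0 0 -0.52 0;-200 44 0 0 0 -0.65 0;-240 52 0 0 0 -0.78 0;-265 57 0 0 0 -0.91 0;-271 58 10 0 0 -1.032 0;-271 58 30 0 0 -1.032 0;-271 58 45 0 0 -1.032 0;-271 58 55 0 0 -1.032 0;-271 58 55 0 0 -1.032 0;-271 58 55 0 0 -1.032 0'
python3 - <<'E'
from h import *
b=grab_frame("side");grab_frame("top");print([find(n,c) for n in ("ring_center","tile_center") for c in("side","top")])
go(.4925,-.3235,.0335,6)
E
```

```text
clock: 28.7
eef_pos: [0.4949, -0.3232, 0.0667]
tcp_rot: [-0.001, 0.669, 0.743, -0.0]
contact_force: [-0.0, -0.8, -1.2]
grip_width: 0.608
[[([0.493, -0.3246, 0.0233], 0.85), ([0.7636, 0.2504, 0.0012], 0.68)], [], [([0.4958, -0.3236, 0.0678], 0.92)], [([0.4922, -0.3264, 0.0694], 0.95), ([0.7773, -0.003, -0.0013], 0.44)]]
shift [ 0.8 -3.  34.6] turn z 0.001 J 6.0 pos [ 0.4955 -0.324   0.0681] q6 -0.73 F [-1.1 -0.9 -1.2] grip mm 53.1 t 29.0
```

```bash
python3 -m crank '0 -3 15 0 0 0 0;0 -3 25 0 0 0 0;0 -3 30 0 0 0 0;0 -3 32 0 0 0 0;0 -3 33 0 0 0 0;0 -3 34 0 0 0 0;0 -3 34 0 0 0 0;0 -3 34 0 0 0 0'
```

```text
clock: 29.8
eef_pos: [0.4922, -0.3242, 0.0336]
tcp_rot: [0.0, 0.669, 0.743, 0.0]
contact_force: [0.3, -0.1, -1.3]
grip_width: 0.603
```

```bash
python3 -m crank '0 0 0.5 0 0 0 0;0 0 1 0 0 0 0;0 0 1 0 0 0 0;0 0 1 0 0 0 0'
```

```text
clock: 30.2
eef_pos: [0.4922, -0.3242, 0.033]
tcp_rot: [0.0, 0.669, 0.743, 0.0]
contact_force: [-1.9, 1.4, 5.5]
grip_width: 0.611
```

Contact. Release, rise and head for the cone pack.

```bash
python3 -m crank '0 0 -0.5 0 0 0 0.3;0 0 -0.5 0 0 0 0.4;0 0 -0.5 0 0 0 0.6;0 0 -0.5 0 0 0 0.6;0 0 -0.5 0 0 0 0.6;0 0 -15 0 0 0 0.6;0 0 -50 0 0 0 0.6;0 0 -100 0 0 0 0.6;0 0 -120 0 0 0 0.6;0 0 -120 0 0 0 0.6'
python3 - <<'E'
from h import *
b=grab_frame("side");grab_frame("top");print([find(n,c) for n in ("ring_center","tile_center","cones_base") for c in("side","top")])
go(.670,.103,.15,93.2)
cv2.imwrite("pics/c10.png",cv2.convertScaleAbs(cv2.resize(b[120:220,300:430],None,fx=4,fy=4,interpolation=cv2.INTER_CUBIC),alpha=1.6))
E
```

```text
clock: 31.2
eef_pos: [0.4949, -0.3261, 0.1583]
tcp_rot: [0.005, 0.669, 0.743, 0.001]
contact_force: [0.6, 0.3, -0.3]
grip_width: 0.797
[[([0.4931, -0.3257, 0.0225], 0.53)], [], [([0.4952, -0.3243, 0.0308], 0.74)], [([0.4899, -0.3259, 0.0346], 0.78), ([0.6735, 0.1072, 0.0078], 0.65)], [([0.6686, 0.1053, 0.0092], 0.65), ([0.7628, -0.2417, 0.0027], 0.5)], [([0.6696, 0.1055, 0.0073], 0.82)]]
shift [405.3 222.7   0.7] turn z -1.522 J 6.0 pos [ 0.491  -0.3234  0.1504] q6 -0.73 F [-0.5  0.1  1.2] grip mm 70.3 t 31.6
```

View pics/c10.png

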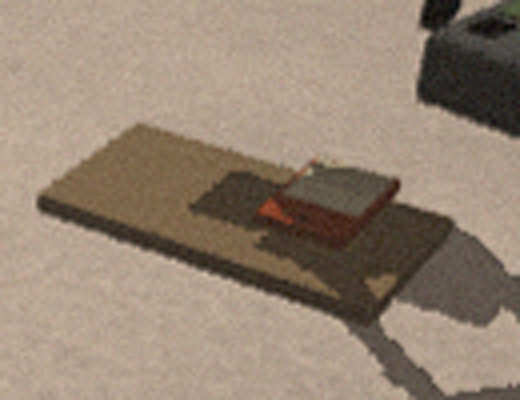

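Tile sits flat on the ring, on one half (crop 335,195); the other half is free. Now the cone pack.

```bash
python3 -m crank '40 22 0 0 0 -0.15 0.4;80 44 0 0 0 -0.3 0.4;120 66 0 0 0 -0.45 0.4;160 88 0 0 0 -0.6 0.4;200 110 0 0 0 -0.75 0.4;240 132 0 0 0 -0.9 0.4;280 154 0 0 0 -1.05 0.4;320 176 0 0 0 -1.2 0.4;360 198 0 0 0 -1.35 0.4;395 216 0 0 0 -1.5 0.4;405 223 0 0 0 -1.522 0.4;406 224 20 0 0 -1.522 0.4;406 224 40 0 0 -1.522 0.4;406 224 50 0 0 -1.522 0.4;406 224 50 0 0 -1.522 0.4;406 224 50 0 0 -1.522 0.4'
python3 - <<'E'
from h import *
b=grab_frame("side");a=grab_frame("top");print([find(n,c) for n in ("cones_base",) for c in("side","top")])
go(.670,.1045,.004,93.2)
k=lambda im,u,v,h:cv2.resize(im[v-h:v+h,u-h:u+h],(400,400),interpolation=cv2.INTER_CUBIC)
cv2.imwrite("pics/c11.png",cv2.convertScaleAbs(np.hstack([k(b,198,210,50),k(a,403,239,60)]),alpha=1.6))
E
```

```text
clock: 33.2
eef_pos: [0.6721, 0.1026, 0.1022]
tcp_rot: [-0.0, -0.027, 1.0, -0.0]
contact_force: [0.7, -0.4, -0.4]
grip_width: 0.697
[[], []]
shift [ 3.2  1.6 99.6] turn z -0.0 J 93.2 pos [0.673  0.103  0.1036] q6 -1.51 F [-0.8  0.5  0.2] grip mm 61.6 t 33.4
```

View pics/c11.png

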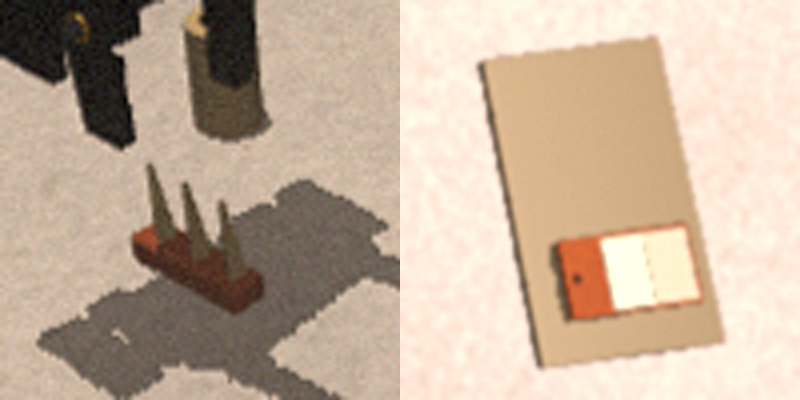

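Cone pack (crop 197,270) is between the fingers; from the top, the tile is on the near half of the bat with the far half clear.

```bash
python3 -m crank '3 2 40 0 0 0 0.4;3 2 70 0 0 0 0.4;3 2 88 0 0 0 0.4;3 2 95 0 0 0 0.4;3 2 98 0 0 0 0.4;3 2 99 0 0 0 0.4;3 2 99 0 0 0 0;3 2 99 0 0 0 -0.3;3 2 99 0 0 0 -0.7;3 2 99 0 0 0 -0.8;3 2 99 0 0 0 -0.8;3 2 99 0 0 0 -0.8;3 2 99 0 0 0 -0.8;3 2 94 0 0 0 -0.8;3 2 80 0 0 0 -0.8;3 2 50 0 0 0 -0.8;3 2 10 0 0 0 -0.8;3 2 -20 0 0 0 -0.8;3 2 -20 0 0 0 -0.8' 20
python3 - <<'E'
from h import *
b=grab_frame("side");a=grab_frame("top");print([find(n,c) for n in ("cones_base",) for c in("side","top")])
a=np.radians(6);x,y=.545+.06*np.cos(a),-.319+.06*np.sin(a);print(x,y)
go(x,y,.13,6)
E
```

```text
clock: 35.3
eef_pos: [0.6735, 0.1057, 0.1298]
tcp_rot: [0.006, -0.028, 1.0, 0.001]
contact_force: [0.3, 0.6, 0.2]
grip_width: 0.246
[[([0.6728, 0.1074, 0.137], 0.94)], [([0.6738, 0.1089, 0.1322], 0.53)]]
0.6046713137220965 -0.31272829220394077
shift [  86.4 -413.4   -9.1] turn z 1.522 J 93.2 pos [0.6677 0.1049 0.1206] q6 -1.51 F [-0.8 -0.2 -1.5] grip mm 21.5 t 35.5
```

```bash
python3 -m crank '9 -42 -9 0 0 0.14 -0.8;18 -84 -9 0 0 0.28 -0.8;27 -126 -9 0 0 0.42 -0.8;36 -168 -9 0 0 0.56 -0.8;45 -210 -9 0 0 0.7 -0.8;54 -252 -9 0 0 0.84 -0.8;63 -294 -9 0 0 0.98 -0.8;72 -336 -9 0 0 1.12 -0.8;80 -378 -9 0 0 1.26 -0.8;86 -408 0 0 0 1.4 -0.8;86 -413 20 0 0 1.522 -0.8;86 -413 50 0 0 1.522 -0.8;86 -413 70 0 0 1.522 -0.8;86 -413 70 0 0 1.522 -0.8;86 -413 70 0 0 1.522 -0.8'
python3 - <<'E'
from h import *
b=grab_frame("side");a=grab_frame("top");print([find(n,c) for n in ("cones_base","rect_bat") for c in("side","top")])
go(.6047,-.3127,.018,6)
E
```

```text
clock: 37.0
eef_pos: [0.605, -0.3113, 0.0501]
tcp_rot: [-0.002, 0.669, 0.743, -0.0]
contact_force: [0.4, 0.2, 0.1]
grip_width: 0.251
[[([0.6056, -0.3082, 0.0565], 0.61)], [([0.6094, -0.307, 0.0584], 0.74)], [([0.5441, -0.317, -0.0013], 0.59)], [([0.5445, -0.3194, -0.0035], 0.66)]]
shift [ 0.1 -2.7 35.8] turn z 0.001 J 6.0 pos [ 0.6074 -0.3125  0.0538] q6 -0.62 F [-0.4 -0.6 -1.1] grip mm 21.8 t 37.3
```

```bash
python3 -m crank '3 -2 15 0 0 0 -0.8;4 -2 25 0 0 0 -0.8;4 -2 31 0 0 0 -0.8;4 -2 33.5 0 0 0 -0.8;4 -2 34.5 0 0 0 -0.8;4 -2 35.5 0 0 0 -0.8;4 -2 36 0 0 0 -0.8;4 -2 36 0 0 0 -0.8;4 -2 36 0 0 0 -0.8'
```

```text
clock: 38.2
eef_pos: [0.6035, -0.3079, 0.0174]
tcp_rot: [-0.001, 0.669, 0.743, -0.0]
contact_force: [-4.4, 2.5, 9.3]
grip_width: 0.246
```

```bash
python3 -m crank '0 0 -0.5 0 0 0 -0.4;0 0 -0.5 0 0 0 -0.3;0 0 -0.5 0 0 0 0;0 0 -0.5 0 0 0 0;0 0 -0.5 0 0 0 0;0 0 -15 0 0 0 0;0 0 -50 0 0 0 0;0 0 -100 0 0 0 0;0 0 -140 0 0 0 0;0 50 -160 0 0 0 0;0 100 -160 0 0 0 0;50 150 -160 0 0 0 0;100 200 -160 0 0 0 0;150 200 -160 0 0 0 0;200 200 -160 0 0 0 0;250 200 -160 0 0 0 0;300 200 -160 0 0 0 0;300 200 -160 0 0 0 0'
python3 - <<'E'
from h import *
b=grab_frame("side");a=grab_frame("top")
for n in "rect_bat round_bat ring_center tile_center cones_base stilt_center cup_center tub mortar prop".split():
    print(n,[find(n,c)[:1] for c in("top","side")])
print(readout.state()["clock"],readout.state()["eef_pos"])
k=lambda im,u,v,h:cv2.resize(im[v-h:v+h,u-h:u+h],(400,400),interpolation=cv2.INTER_CUBIC)
cv2.imwrite("pics/c12.png",cv2.convertScaleAbs(np.hstack([k(b,360,170,65),k(a,403,239,60)]),alpha=1.6))
cv2.imwrite("pics/c13.png",cv2.convertScaleAbs(np.hstack([k(b,150,300,70),k(a,139,250,50)]),alpha=1.6))
E
```

```text
clock: 40.0
eef_pos: [0.7712, 0.0147, 0.1775]
tcp_rot: [0.0, 0.668, 0.744, 0.001]
contact_force: [0.6, -0.3, 0.6]
grip_width: 0.494
rect_bat [[([0.5456, -0.3211, -0.0008], 0.72)], [([0.541, -0.3187, 0.0008], 0.79)]]
round_bat [[([0.5331, 0.3008, -0.0005], 0.75)], [([0.5353, 0.3016, -0.0021], 0.61)]]
ring_center [[], []]
tile_center [[([0.4907, -0.3273, 0.0356], 0.89)], [([0.4961, -0.325, 0.0322], 0.87)]]
cones_base [[([0.6058, -0.3077, 0.0206], 0.83)], [([0.6033, -0.3075, 0.0218], 0.76)]]
stilt_center [[([0.5296, 0.3007, 0.0593], 0.48)], [([0.5337, 0.3012, 0.0012], 0.74)]]
cup_center [[([0.5308, 0.2993, 0.0588], 0.72)], [([0.5275, 0.3051, 0.0569], 0.76)]]
tub [[([0.761, -0.2467, 0.0006], 0.77)], []]
mortar [[([0.7622, 0.2504, 0.0003], 0.6)], [([0.765, 0.2497, -0.0002], 0.76)]]
prop [[], [([0.7753, -0.0077, -0.0003], 0.72)]]
41.1 [0.7714149  0.01106653 0.176219  ]
```

View pics/c12.png

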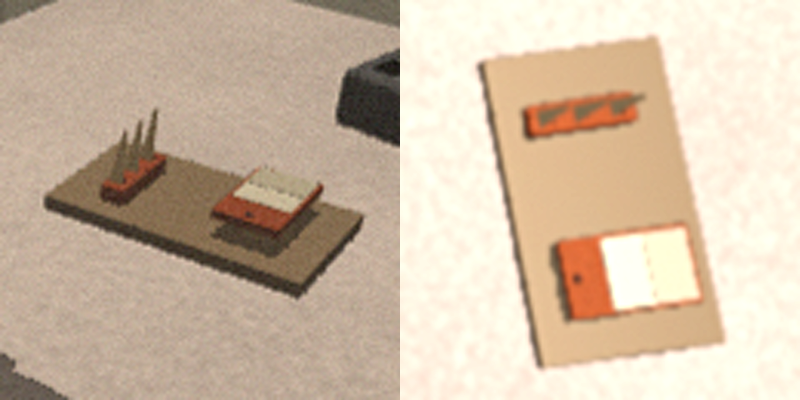

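View pics/c13.png

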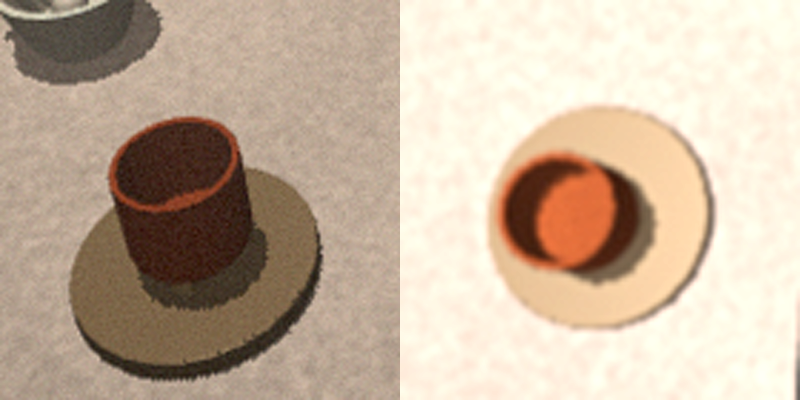

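Both kits look right: cone pack upright at (580,115), tile flat at (628,272), cup upright on the stilt with its rim centre at about (558,211). One numeric check on the cup's centring before handing in.

Run:
```python
from h import *
print(unproj((128.1,252.4),.086,"top"))
print(proj([.531,.3016,.086],"top"))
r.hand_in();print(readout.state()["clock"])
```

```text
[0.52985769 0.30047986 0.086     ]
[127.59319759 251.88783082]
the job is handed in; nothing more can be done
the job is handed in; nothing more can be done
```

Both kits are made up on the bats, and I handed the job in at about 41 s on the robot's clock. No verdict came back. No piece was seen to fall, and contact forces stayed under about 13 N in the readings I took.

**Rectangular bat:** The ring is on the near half with the tile flat and glazed face up on it, about 2 mm off the ring's axis. The cone pack stands on the far half, clear of the tile by well over 50 mm.

**Round bat:** The stilt is about 2 mm from the middle. The cup stands upright on it, about 1–2 mm off the stilt's centre.

**Bystanders:** The tub, mortar and prop still read at their starting positions to within about 4 mm. In the last frames the tub was found only by the top camera and the prop only by the side camera.

**Checks that failed or disagreed:**
- In the last frames the networks did not find the ring, which is hidden under the tile, so its position comes from the fixes made before and just after the tile went on.
- The last stilt readings gave impossible heights (59 mm and 1 mm), because the cup covers it. I ignored them and used the earlier fix.
- The two cameras differed by up to about 5–6 mm on the tile and cup. I treated that as network noise.
- An earlier outline fit, made while the arm was at the ring, put the cup about 5 mm off centre. The final rim measurement and the point readings did not support it.

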